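# Sort drilled sleeves on the gauge pin

### The job

Two turned wooden sleeves stand on the workbench, and only one has a bore wide enough for the steel gauge pin. Slide the one that fits all the way down over the pin and leave it there, and put the one that is too tight into the shallow plywood reject tray.

Things in the scene. Friction and masses are not known exactly. Their poses are not given: they have to be found in the camera images.
- wide_sleeve_center (a point): turned wooden sleeve (a plain round tube standing upright on the bench), outside diameter 52 mm, 50 mm high, about 70 g, same wood and same outside as the other sleeve; it has the wide bore, 32 mm across, right through, which passes over the gauge pin with about 5 mm to spare all round. The point is the sleeve's centre, half-way up on the bore axis (25 mm above its underside); z runs along the bore.
- narrow_sleeve_center (a point): turned wooden sleeve (a plain round tube standing upright on the bench), outside diameter 52 mm, 50 mm high, about 70 g, same wood and same outside as the other sleeve; it has the narrow bore, 14 mm across, right through, too small for the gauge pin. The point is the sleeve's centre, half-way up on the bore axis (25 mm above its underside); z runs along the bore.
- gauge_seat (a point): fit gauge, fixed to the bench: a square dark wooden base, 100 x 100 mm and 20 mm thick, with an upright round steel pin in its middle. The pin is 22 mm in diameter and stands 60 mm above the base; its top 18 mm taper to 8 mm diameter at the tip. The point lies on the pin's axis at the level of the base's upper face, where a seated sleeve's underside rests; z points up the pin. The base may be turned about z.
- tray_in (a point): reject tray, fixed to the bench: an open, empty, shallow plywood tray, 170 mm (its x) x 150 mm (its y) outside, rim 25 mm above the bench, walls and floor 6 mm thick. The point is the centre of its inner floor; z points up. It may be turned about z.
Mind the look-alikes: they are no part of the job. What is shaped like the part that bears wide_sleeve_center but turquoise is not meant.

How it is judged (in metres and radians):
At the end, for the whole second after the job is handed in: The wide-bore sleeve is fully down over the gauge pin (within 12 mm of its axis, upright within 10 degrees, within 7 mm of the base), and the narrow-bore sleeve lies or stands in the reject tray, its centre over the inner floor and less than 40 mm above it (horizontal distance between wide_sleeve_center and gauge_seat below 0.012 m and z of wide_sleeve_center in the frame of gauge_seat below 0.032 m and angle between the z axis of wide_sleeve_center and the z axis of gauge_seat, either way round below 0.17 rad and x of narrow_sleeve_center in the frame of tray_in between -0.075 and 0.075 m and y of narrow_sleeve_center in the frame of tray_in between -0.065 and 0.065 m and z of narrow_sleeve_center in the frame of tray_in below 0.04 m); the robot touches nothing.
It also fails if it takes over 64 s, if anything falls off the work surface, if the arm or the gripper's body presses on something with over 40 N, if the wrist force passes 120 N, or if a joint passes its speed limit or range.

### The arm

A 6-joint arm with a two-finger parallel gripper is mounted at the origin on the work surface. World frame = base frame: x ahead of the robot, y to its left, z up, the work surface at z = 0. Lengths are in mm, angles in rad, forces in N, time in s.
With the tool pointing down it reaches from about 350 to 875 mm from the base axis. Payload 4.2 kg.
Tool frame: the origin (TCP) lies midway between the tips of the shut fingers; the grasp point (between the pads) lies arm.grip_depth behind it (arm.grip_depth is the distance from the TCP to the grasp point, in mm); z points along the fingers, y is the direction in which the jaws open and shut (so a half turn about z gives the same grasp; the last joint's range is limited). The gripper opens to 85 mm and grips with 20 to 120 N. Pads are 22 mm wide; open, the fingers measure 114 mm over their backs; the gripper's body (76 mm by 85 mm) begins 54 mm behind the grasp point. The pads swing forward as they close: fully open they stand 13 mm farther back than shut.
Start: joints at [-0.844, 0.385, 0.008, 0, -1.194, -0.259], TCP at [281.838, -557.823, 231.312] pointing down, gripper open.
Joint ranges: [-3.14, 3.14], [-1.21, 2.06], [-1.07, 1.41], [-3.16, 2.05], [-2.99, -0.16], [-3.1, 3.1]. Speed limits (rad/s): [2.79, 2.79, 3.14, 3.14, 3.14, 3.14].

### API

Orientations are given as a unit quaternion [x, y, z, w].
In Python, from bench import arm gives the robot as it stands.
- The arm moves only by the tool play_rows, never from a script. Its argument "motion" is one flat list of numbers, 7 for each row, row after row: the opening in per cent of the stroke, from 0 (shut) to 100 (fully open), then the shift along the world's x, y, z in cm, then the turn, a rotation vector about the world's x, y, z in degrees. A call has 1 to 5 rows; each row is the pose to reach, as a shift and turn from the pose commanded when the call began; what a row does not reach only later rows make up. A row lasts 1/8 s, in which the tool goes at most 62.5 mm and 10.7 degrees, less where a joint would pass 70% of its speed; a pose out of reach is approached as far as the arm can. A call with a gripper value outside its range is refused whole. The fingers move at their own pace and stop on an object; the grip force is fixed at half the most. Time passes only in rows, so rows that repeat a pose let the fingers close. It gives the time, the measured TCP pose, the force and the opening at its end, in the units of the state.
- arm.read_state(): the state, without advancing time (a new reading comes with each control period).
- arm.get_image(name): name is "scene" or "top"; returns (picture, depth): 420x560x3 uint8, red, green, blue; 420x560 float32, mm along the optical axis (not along the pixel's ray), 0 where there is no reading.
- arm.camera_info(name): a dict with "fovy" (degrees; the focal length in pixels is half the picture's height over the tangent of half this angle, whatever the lens; pixels are square), "cx", "cy" (the principal point, pixels), "R" (3x3) and "t" (3): a world point X has camera coordinates R X + t. Camera axes: x right, y down, z forward; pixel columns grow to the right and rows downward; lengths in mm; the calibration is good to about 2 mm. A picture is of the moment at which its call begins. camera_info takes no time and is no camera call.
- arm.job_done(): hands the job in, once; it reports no verdict.
Trained networks look in the newest picture that a camera, given by its name, has taken for a name from the list of things; names that differ only in an ending like _2 or _b are one class to them, and where a whole thing is asked for, a point or a joint stands for the part that bears it (a point fixed in the world has none). Each returns a list of dicts, best first, with "confidence" (0 to 1); they miss things now and then, are a little off and sometimes report something else, mostly with a low value. They report only what shows in the picture. A call takes as long as a camera call. They do not tell look-alikes from the thing itself.
- arm.outline_of(thing, camera): "mask" (420x560 bool, what is visible of it) and "extent" ([left, top, width, height] in pixels, round what is visible of it).
- arm.place_of(thing, camera): "uv" ([column, row] in pixels: a listed point, or the origin of a listed thing).
The state is a dict: "clock": time; "joints": joint angles; "joint_vel": joint speeds; "joint_efforts": joint torques, N m; "position": TCP position; "ee_rot": TCP orientation; "contact_force": force on the tool from outside, world axes, zero at the start; "wrist_torque": the same for the moment, N m; "gripper_width": finger opening in mm.
Only numpy, scipy, OpenCV 4.12 (cv2) and the standard library are available. Lean on these libraries where they do the work, as an engineer would, in place of code of your own. Each camera call takes 0.05 s, during which the arm holds its last target.

## Working session

There is one attempt and no reset: what is moved stays moved. The work goes in short steps, Python scripts to look and compute and a tool call to move; the robot and the scene stay as the last step left them, time stands still between calls to the robot, and variables do not carry over. Pictures are saved under pics/ and viewed, and the job is handed in when it is done.

Besides the shell and the picture viewer there is one more tool, called after "Request:" in YAML: its name, and indented under it one key for each argument. play_rows: Moves the arm, as the interface text tells. Its arguments: {"type":"object","properties":{"motion":{"type":"array","items":{"type":"number"}}},"required":["motion"]}

```bash
mkdir -p pics; python3 - <<'E'
from bench import arm
import cv2,numpy as np
print(arm.read_state(), arm.grip_depth)
for n in("scene","top"):
    p,d=arm.get_image(n); cv2.imwrite(f"pics/{n}0.png",p[:,:,::-1]); np.save(f"{n}0.npy",d); np.save(f"{n}0rgb.npy",p)
    print(n,arm.camera_info(n))
E
```

```text
{'clock': 0.0, 'joints': array([-8.44431389e-01,  3.85568960e-01,  6.62130796e-03, -4.99162410e-04,
       -1.19396595e+00, -2.58614993e-01]), 'joint_vel': array([-7.55598434e-04, -2.10227308e-05,  7.10345201e-04, -9.98473503e-04,
        6.18207045e-04,  1.16709043e-04]), 'joint_efforts': array([ 2.21057458e-04, -3.92284226e+01,  1.88396055e+01,  4.18619648e+00,
       -4.72019325e-03,  7.04781513e-06]), 'position': array([ 281.56691781, -557.33767401,  230.21228362]), 'ee_rot': array([-2.31659018e-01,  9.72796446e-01,  1.04250698e-03, -2.96141429e-04]), 'contact_force': array([0.58680931, 1.1819515 , 0.27919952]), 'wrist_torque': array([ 0.03329724, -0.01960472,  0.05883041]), 'gripper_width': 85.29291227676804} 18.700000000000003
scene {'fovy': 51.66615424494889, 'cx': 276.52764632793327, 'cy': 214.30930685742828, 'R': array([[ 0.54101062,  0.84086157, -0.01610401],
       [ 0.61059278, -0.40587937, -0.68002823],
       [-0.57834589,  0.3580695 , -0.73300905]]), 't': array([-302.04147047, -309.10902273, 1346.41013218])}
top {'fovy': 52.588342276229355, 'cx': 281.12784577169055, 'cy': 207.44941549938636, 'R': array([[-0.02689606, -0.99959932,  0.00882082],
       [-0.98568657,  0.02505055, -0.16671667],
       [ 0.1664289 , -0.01317859, -0.98596539]]), 't': array([  3.3670441 , 565.96334563, 856.07178333])}
```

View pics/scene0.png

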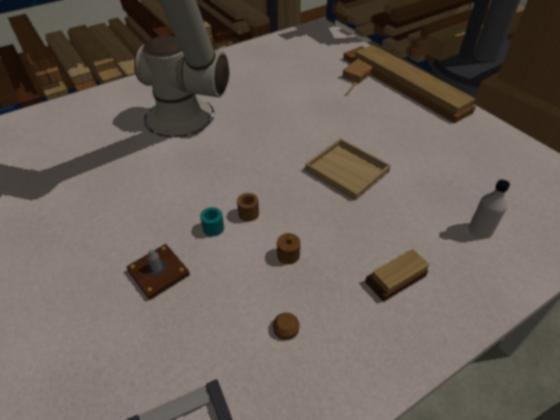

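View pics/top0.png

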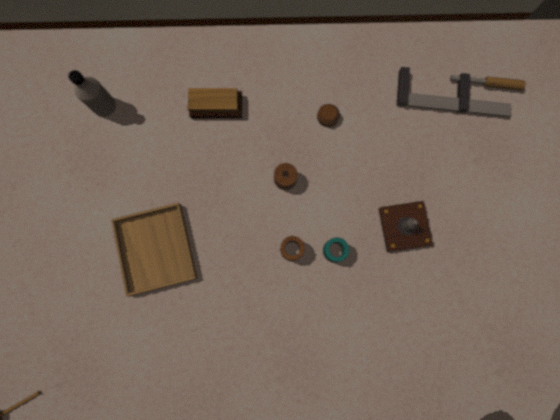

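In both pictures the wide brown sleeve is at top (292,249), next to the turquoise look-alike at (337,250). The narrow sleeve is at (286,176), the gauge at (406,227) and the tray at (155,250). Next I'll measure these.

```bash
cat > h.py <<'E'
import numpy as np,cv2
from bench import arm
def cloud(d,ci):
    f=d.shape[0]/2/np.tan(np.radians(ci["fovy"]/2))
    v,u=np.mgrid[:d.shape[0],:d.shape[1]]
    c=np.stack([(u-ci["cx"])/f*d,(v-ci["cy"])/f*d,d],-1)
    P=(c-ci["t"])@np.asarray(ci["R"])
    P[d==0]=np.nan
    return P
def proj(X,ci,H=420):
    f=H/2/np.tan(np.radians(ci["fovy"]/2)); c=np.asarray(ci["R"])@np.asarray(X,float)+ci["t"]
    return [f*c[0]/c[2]+ci["cx"],f*c[1]/c[2]+ci["cy"]]
def ray_z(uv,z,ci,H=420):
    f=H/2/np.tan(np.radians(ci["fovy"]/2)); R=np.asarray(ci["R"])
    dr=R.T@np.array([(uv[0]-ci["cx"])/f,(uv[1]-ci["cy"])/f,1]); o=-R.T@ci["t"]
    return o+dr*(z-o[2])/dr[2]
E
python3 - <<'E'
from h import *
for n in("top","scene"):
    ci=arm.camera_info(n);d=np.load(n+"0.npy");P=cloud(d,ci)
    z=P[...,2]; print(n,"bench z",np.nanmedian(z))
    boxes=dict(wide=(292,249),turq=(337,250),narrow=(286,176),gauge=(406,227),tray=(155,250)) if n=="top" else dict(wide=(248,206),turq=(212,221),narrow=(289,248),gauge=(157,268),tray=(347,168))
    for k,(u,v) in boxes.items():
        r={"gauge":34,"tray":50}.get(k,19)
        Q=P[v-r:v+r,u-r:u+r].reshape(-1,3)
        lo,hi={"gauge":(12,27),"tray":(15,33)}.get(k,(44,57))
        T=Q[(Q[:,2]>lo)&(Q[:,2]<hi)]
        if len(T)<5: print(k,"few",len(T),np.nanmax(Q[:,2]));continue
        (c,s,a)=cv2.minAreaRect(T[:,:2].astype(np.float32))
        cc,rr=cv2.minEnclosingCircle(T[:,:2].astype(np.float32))
        print(k,len(T),"rect",np.round(c,1),np.round(s,1),round(a,1),"circ",np.round(cc,1),round(rr,1),"z",np.round(np.median(T[:,2]),1),"max",np.nanmax(Q[:,2]).round(1))
        if k=="gauge":
            T=Q[Q[:,2]>45]; print("pin",len(T),T.mean(0).round(1) if len(T) else 0)
    for k in("wide_sleeve_center","narrow_sleeve_center","gauge_seat","tray_in"):
        zz={"gauge_seat":20,"tray_in":6}.get(k,25)
        for r in arm.place_of(k,n)[:3]: print(k,np.round(r["uv"],1),round(r["confidence"],2),ray_z(r["uv"],zz,ci).round(1))
E
```

```text
top bench z 0.43671902928166095
wide 302 rect [479.3 -32.9] [48.1 50.3] 88.4 circ [479.8 -32.8] 25.9 z 50.1 max 54.8
turq 312 rect [ 474.7 -125.8] [50.  50.9] 62.1 circ [ 474.7 -125.7] 25.9 z 50.2 max 55.4
narrow 425 rect [638.  -22.8] [49.7 50.1] 87.7 circ [638.4 -22.9] 25.8 z 50.1 max 55.0
gauge 1952 rect [ 523.7 -283.3] [100.3 100.5] 7.4 circ [ 523.4 -282.5] 68.1 z 20.4 max 82.7
pin 115 [ 522.2 -279.6   67. ]
tray 1016 rect [488.2 265.4] [170. 151.] 12.9 circ [488.1 265. ] 112.0 z 24.4 max 30.6
wide_sleeve_center [334.5 250.3] 0.85 [ 473.5 -123.7   25. ]
wide_sleeve_center [291.4 249.9] 0.71 [476.8 -31.3  25. ]
narrow_sleeve_center [283.4 175.1] 0.58 [641.9 -18.7  25. ]
gauge_seat [406.  221.4] 0.89 [ 532.7 -283.8   20. ]
tray_in [155.7 251.1] 0.81 [483.3 264.1   6. ]
scene bench z -2.0129316153610812
wide 196 rect [483.2 -33.2] [49.9 50.7] 85.7 circ [483.4 -33.2] 26.2 z 47.7 max 51.0
turq 215 rect [ 477.3 -126. ] [49.9 51.2] 31.0 circ [ 477.4 -125.4] 27.0 z 47.4 max 51.7
narrow 346 rect [641.9 -22.6] [50.2 50.2] 36.0 circ [640.3 -22.7] 26.9 z 47.9 max 52.1
gauge 1646 rect [ 527.1 -283.1] [102.5 101.2] 7.9 circ [ 527.6 -284.6] 68.1 z 18.2 max 81.1
pin 138 [ 531.7 -284.3   63.2]
tray 648 rect [491.1 266. ] [171.6 155.4] 12.9 circ [490.5 266.2] 113.0 z 21.2 max 26.4
wide_sleeve_center [245.6 204.3] 0.62 [472.8 -32.9  25. ]
wide_sleeve_center [211.1 220. ] 0.56 [ 472.4 -125.4   25. ]
tray_in [345.7 170.4] 0.55 [494.6 258.9   6. ]
```

Request:
play_rows:
  motion: [100, 2, 5.2, 0, 0, 0, 6.3, 100, 4, 10.5, 0, 0, 0, 12.6, 100, 6, 15.7, 0, 0, 0, 19, 100, 8, 21, 0, 0, 0, 25.3, 100, 10, 26.2, 0, 0, 0, 31.6]

```text
clock: 1.12
position: [382.3, -294.2, 231.7]
ee_rot: [-0.489, 0.872, -0.0, 0.0]
contact_force: [0.4, -0.8, -0.4]
gripper_width: 85.4
```

Request:
play_rows:
  motion: [100, 2, 5.2, 0, 0, 0, 6.3, 100, 4, 10.5, 0, 0, 0, 12.6, 100, 6, 15.7, 0, 0, 0, 19, 100, 8, 21, 0, 0, 0, 25.3, 100, 9.9, 26.2, 0, 0, 0, 31.6]

```text
clock: 1.75
position: [481.3, -31.9, 231.8]
ee_rot: [0.709, -0.706, 0.0, -0.0]
contact_force: [0.8, 0.4, -0.4]
gripper_width: 85.4
```

Request:
play_rows:
  motion: [100, 0, 0, -5, 0, 0, 0, 100, 0, 0, -9, 0, 0, 0, 100, 0, 0, -11, 0, 0, 0, 100, 0, 0, -12, 0, 0, 0, 100, 0, 0, -12, 0, 0, 0]

```text
clock: 2.38
position: [480.9, -33.9, 111.3]
ee_rot: [0.707, -0.707, -0.0, 0.0]
contact_force: [0.7, 0.4, 0.2]
gripper_width: 85.4
```

```bash
python3 - <<'E'
from h import *
from scipy.spatial.transform import Rotation as R
for n in("scene","top"):
    p,d=arm.get_image(n); cv2.imwrite(f"pics/{n}1.png",p[:,:,::-1])
s=arm.read_state();print(s["clock"],s["position"],R.from_quat(s["ee_rot"]).as_matrix().round(3),s["joints"].round(2))
E
```

```text
2.475 [481.6277859  -33.76268628 112.25043187] [[ 0.    -1.     0.002]
 [-1.    -0.     0.   ]
 [-0.    -0.002 -1.   ]] [ 0.27  0.27 -0.5   0.   -0.8  -0.27]
```

View pics/scene1.png

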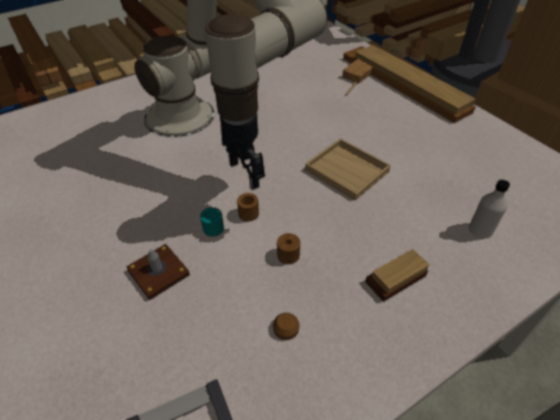

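The open gripper is above the brown wide sleeve at (248,206). I'll descend and grip.

Request:
play_rows:
  motion: [100, 0, 0, -3, 0, 0, 0, 100, 0, 0, -6, 0, 0, 0, 100, 0, 0, -8.5, 0, 0, 0, 100, 0, 0, -9.7, 0, 0, 0, 100, 0, 0, -9.7, 0, 0, 0]

```text
clock: 3.1
position: [481.1, -33.8, 14.4]
ee_rot: [0.707, -0.707, 0.0, 0.0]
contact_force: [0.1, 0.6, 0.4]
gripper_width: 85.5
```

Request:
play_rows:
  motion: [0, 0, 0, 0, 0, 0, 0, 0, 0, 0, 0, 0, 0, 0, 0, 0, 0, 0, 0, 0, 0, 0, 0, 0, 0, 0, 0, 0, 0, 0, 0, 0, 0, 0, 0]

```text
clock: 3.72
position: [481.8, -33.7, 15.6]
ee_rot: [0.707, -0.707, 0.001, -0.001]
contact_force: [-0.9, 0.1, 5.6]
gripper_width: 49.8
```

Request:
play_rows:
  motion: [0, 0, 0, 0, 0, 0, 0, 0, 0, 0, 2, 0, 0, 0, 0, 0, 0, 6, 0, 0, 0, 0, 0, 0, 11, 0, 0, 0, 0, 0, 0, 14, 0, 0, 0]

```text
clock: 4.35
position: [481.5, -33.7, 157.1]
ee_rot: [0.707, -0.707, 0.001, -0.002]
contact_force: [0.1, 0.6, -1.7]
gripper_width: 50.0
```

Request:
play_rows:
  motion: [0, 0.5, -3, 0, 0, 0, 0, 0, 1.5, -9, 0, 0, 0, 0, 0, 2.7, -15, 0, 0, 0, 0, 0, 3.7, -21, 0, 0, 0, 0, 0, 4.4, -24.9, 0, 0, 0, 0]

```text
clock: 4.97
position: [524.6, -285.3, 154.2]
ee_rot: [-0.706, 0.708, -0.0, 0.0]
contact_force: [0.4, -0.0, -0.4]
gripper_width: 49.8
```

Request:
play_rows:
  motion: [0, 0, 0, -1, 0, 0, 0, 0, 0, 0, -2, 0, 0, 0, 0, 0, 0, -2, 0, 0, 0]

```text
clock: 5.35
position: [523.9, -281.4, 133.1]
ee_rot: [0.708, -0.707, -0.001, 0.001]
contact_force: [0.1, -0.1, -0.3]
gripper_width: 49.6
```

```bash
python3 - <<'E'
from h import *
for n in("scene","top"):
    p,d=arm.get_image(n); np.save(n+"2.npy",d)
    u,v=(157,250) if n=="scene" else (406,227)
    c=p[max(0,v-100):v+75,max(0,u-110):u+110]
    cv2.imwrite(f"pics/{n}2.png",cv2.resize(c[:,:,::-1],None,fx=3,fy=3))
    P=cloud(d,arm.camera_info(n)).reshape(-1,3)
    m=(abs(P[:,0]-525)<60)&(abs(P[:,1]+283)<60)&(P[:,2]>100)&(P[:,2]<175)
    for a in range(100,175,8):
        Q=P[m&(P[:,2]>=a)&(P[:,2]<a+8)]
        if len(Q): print(n,a,len(Q),Q.min(0).round(),Q.max(0).round())
print(arm.read_state()["position"])
E
```

```text
scene 108 2 [ 540. -299.  115.] [ 544. -265.  116.]
scene 116 66 [ 524. -306.  116.] [ 551. -256.  124.]
scene 124 56 [ 520. -306.  124.] [ 551. -254.  132.]
scene 132 51 [ 522. -305.  132.] [ 558. -254.  140.]
scene 140 70 [ 511. -306.  140.] [ 563. -255.  148.]
scene 148 75 [ 513. -306.  148.] [ 565. -255.  156.]
scene 156 73 [ 519. -306.  156.] [ 566. -254.  164.]
scene 164 98 [ 499. -305.  164.] [ 557. -255.  171.]
scene 172 1 [ 556. -294.  173.] [ 556. -294.  173.]
top 116 11 [ 498. -296.  120.] [ 539. -277.  124.]
top 124 22 [ 517. -298.  124.] [ 538. -285.  131.]
top 132 18 [ 498. -297.  132.] [ 539. -272.  139.]
top 140 23 [ 486. -290.  140.] [ 555. -271.  148.]
top 148 20 [ 486. -286.  148.] [ 554. -266.  155.]
top 156 41 [ 485. -284.  156.] [ 555. -261.  164.]
top 164 171 [ 486. -282.  164.] [ 551. -258.  172.]
top 172 4 [ 498. -275.  172.] [ 550. -272.  175.]
[ 524.93348377 -281.80062762  134.4554426 ]
```

View pics/scene2.png

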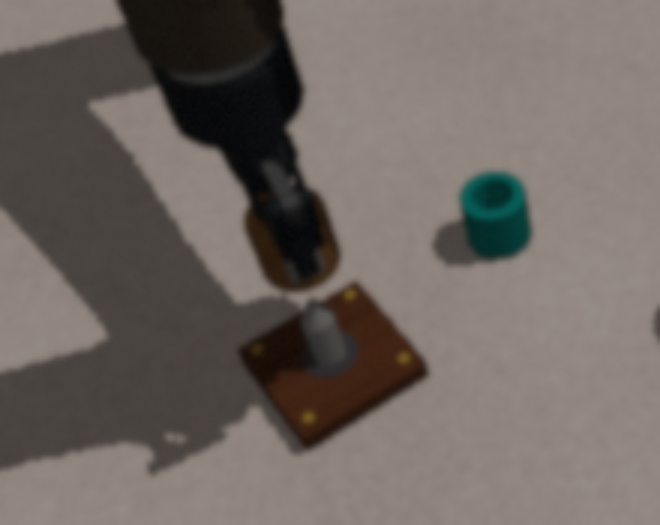

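View pics/top2.png

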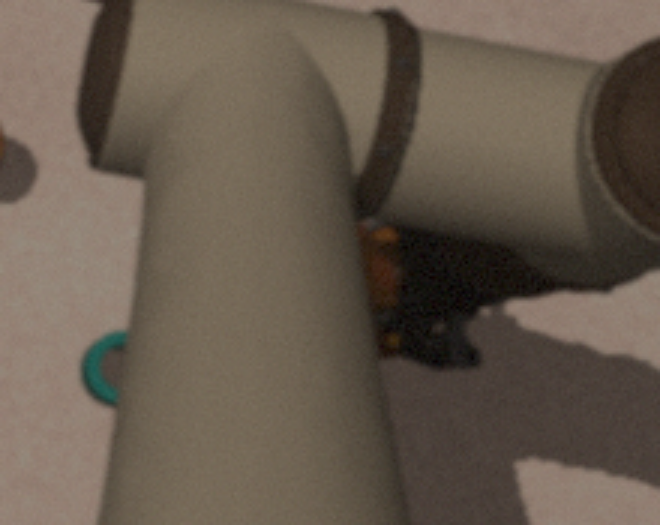

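The scene view shows the sleeve above the pin, about 2–3 mm off in y. I'll correct that and lower partway.

Request:
play_rows:
  motion: [0, 0.1, -0.2, -1, 0, 0, 0, 0, 0.1, -0.2, -2.5, 0, 0, 0, 0, 0.1, -0.2, -3.5, 0, 0, 0, 0, 0.1, -0.2, -4.5, 0, 0, 0, 0, 0.1, -0.2, -5.5, 0, 0, 0]

```text
clock: 6.08
position: [525.8, -284.9, 78.5]
ee_rot: [-0.707, 0.707, 0.0, -0.0]
contact_force: [0.3, -0.0, -1.0]
gripper_width: 49.8
```

```bash
python3 - <<'E'
from h import *
n="scene"
p,d=arm.get_image(n); ci=arm.camera_info(n)
u,v=(157,250)
cv2.imwrite(f"pics/{n}3.png",cv2.resize(p[v-100:v+75,u-110:u+110][:,:,::-1],None,fx=3,fy=3))
P=cloud(d,ci).reshape(-1,3)
m=(abs(P[:,0]-525)<60)&(abs(P[:,1]+283)<60)&(P[:,2]<118)
for a in range(56,118,8):
        Q=P[m&(P[:,2]>=a)&(P[:,2]<a+8)]
        if len(Q): print(n,a,len(Q),Q.min(0).round(),Q.max(0).round())
s=arm.read_state();print(s["position"],s["contact_force"])
E
```

```text
scene 56 13 [ 533. -308.   61.] [ 551. -267.   64.]
scene 64 64 [ 526. -309.   64.] [ 553. -259.   72.]
scene 72 37 [ 525. -309.   72.] [ 553. -258.   80.]
scene 80 49 [ 527. -309.   80.] [ 563. -257.   88.]
scene 88 62 [ 514. -309.   88.] [ 566. -257.   96.]
scene 96 60 [ 519. -309.   96.] [ 566. -258.  104.]
scene 104 105 [ 501. -309.  104.] [ 567. -258.  112.]
scene 112 27 [ 510. -307.  112.] [ 548. -259.  114.]
[ 524.91811651 -284.51129366   77.07245473] [-1.0823629  -0.13414527 -2.5158328 ]
```

View pics/scene3.png

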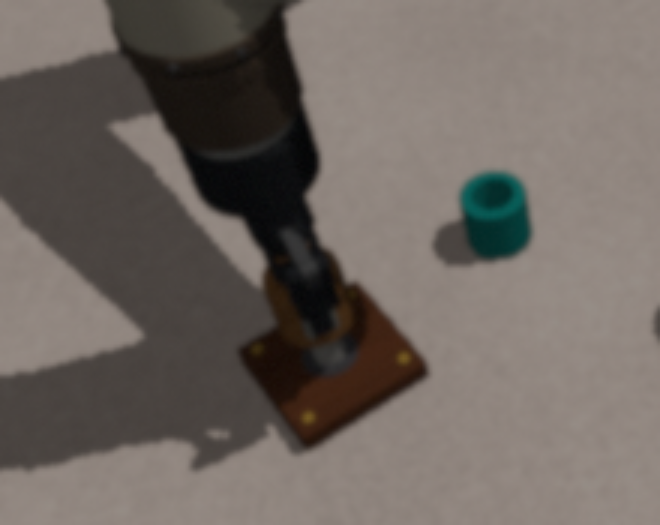

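The sleeve's underside is now below the pin tip with no side force, and it is centred to within about 1 mm. I'll lower it to the base.

Request:
play_rows:
  motion: [0, 0, 0, -1.2, 0, 0, 0, 0, 0, 0, -2.4, 0, 0, 0, 0, 0, 0, -3.3, 0, 0, 0, 0, 0, 0, -3.9, 0, 0, 0, 0, 0, 0, -3.9, 0, 0, 0]

```text
clock: 6.75
position: [525.6, -284.8, 39.8]
ee_rot: [0.707, -0.707, -0.0, 0.0]
contact_force: [0.6, 0.2, -1.0]
gripper_width: 50.1
```

Request:
play_rows:
  motion: [0, 0, 0, -0.2, 0, 0, 0, 0, 0, 0, -0.3, 0, 0, 0, 0, 0, 0, -0.3, 0, 0, 0]

```text
clock: 7.12
position: [525.9, -284.9, 37.5]
ee_rot: [-0.707, 0.707, -0.0, 0.0]
contact_force: [-0.1, 0.7, -0.9]
gripper_width: 49.9
```

Release within about 2 mm of the base and retreat straight up.

Request:
play_rows:
  motion: [80, 0, 0, 0, 0, 0, 0, 100, 0, 0, 0, 0, 0, 0, 100, 0, 0, 0, 0, 0, 0, 100, 0, 0, 0, 0, 0, 0, 100, 0, 0, 0, 0, 0, 0]

```text
clock: 7.75
position: [525.9, -284.8, 37.3]
ee_rot: [0.707, -0.707, 0.0, 0.0]
contact_force: [-0.8, 0.2, 0.3]
gripper_width: 84.8
```

Request:
play_rows:
  motion: [100, 0, 0, 2, 0, 0, 0, 100, 0, 0, 6, 0, 0, 0, 100, 0, 0, 10, 0, 0, 0, 100, 0, 0, 14, 0, 0, 0, 100, 0, 0, 15, 0, 0, 0]

```text
clock: 8.38
position: [527.2, -285.3, 190.6]
ee_rot: [0.707, -0.707, 0.003, -0.001]
contact_force: [-1.1, -0.1, -0.8]
gripper_width: 85.4
```

Request:
play_rows:
  motion: [100, 2.3, 5.2, 0, 0, 0, 0, 100, 4.6, 10.5, 0, 0, 0, 0, 100, 6.9, 15.7, 0, 0, 0, 0, 100, 9.2, 21, 0, 0, 0, 0, 100, 11.4, 26.2, 0, 0, 0, 0]

```text
clock: 9.0
position: [639.8, -21.0, 186.1]
ee_rot: [-0.707, 0.707, 0.001, -0.001]
contact_force: [0.9, 0.1, -0.2]
gripper_width: 85.4
```

Request:
play_rows:
  motion: [100, 0, 0, -3, 0, 0, 0, 100, 0, 0, -6, 0, 0, 0, 100, 0, 0, -8, 0, 0, 0, 100, 0, 0, -9, 0, 0, 0, 100, 0, 0, -9, 0, 0, 0]

```text
clock: 9.62
position: [639.3, -23.0, 96.3]
ee_rot: [-0.707, 0.707, 0.001, -0.001]
contact_force: [-0.4, -0.0, -0.4]
gripper_width: 85.5
```

```bash
python3 - <<'E'
from h import *
n="scene"
p,d=arm.get_image(n); ci=arm.camera_info(n)
cv2.imwrite(f"pics/{n}4.png",cv2.resize(p[120:340,100:380][:,:,::-1],None,fx=2.7,fy=2.7))
P=cloud(d,ci).reshape(-1,3)
m=(abs(P[:,0]-527)<45)&(abs(P[:,1]+283)<45)
Q=P[m&(P[:,2]>62)&(P[:,2]<72)]
print(len(Q),cv2.minEnclosingCircle(Q[:,:2].astype(np.float32)),np.median(Q[:,2]))
m=(abs(P[:,0]-641)<35)&(abs(P[:,1]+23)<35)&(P[:,2]>44)&(P[:,2]<54)
print(P[m].min(0),P[m].max(0))
s=arm.read_state();print(s["position"],s["contact_force"])
E
```

```text
344 ((527.7922973632812, -284.2236633300781), 26.63222885131836) 67.5329484004435
[614.3965253  -47.8733041   44.18773525] [668.21623416   0.85348198  51.7340631 ]
[639.99804793 -22.93392782  97.35791254] [0.11044061 0.02742516 0.05444993]
```

View pics/scene4.png

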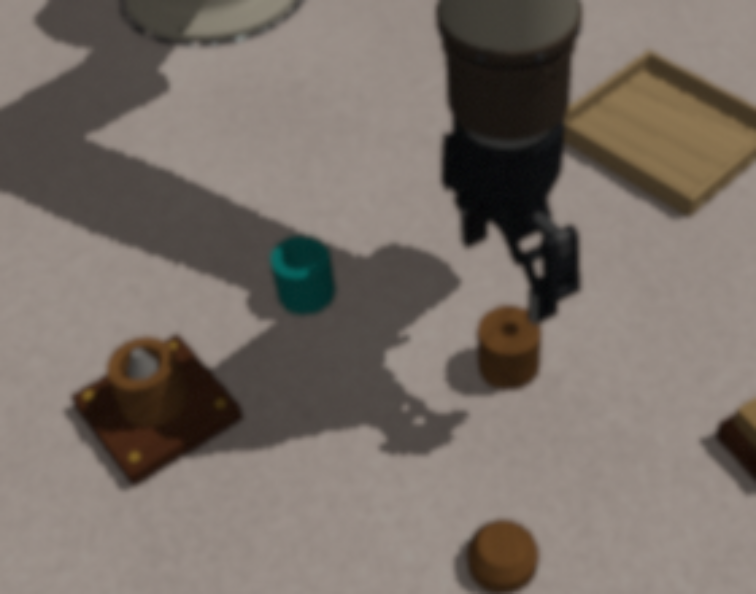

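The wide sleeve is seated on the base: its top is at about 68–70 mm and the pin shows inside the bore. Next is the narrow sleeve.

Request:
play_rows:
  motion: [100, 0, 0, -3, 0, 0, 0, 100, 0, 0, -6, 0, 0, 0, 100, 0, 0, -7.5, 0, 0, 0, 100, 0, 0, -8.2, 0, 0, 0, 100, 0, 0, -8.2, 0, 0, 0]

```text
clock: 10.3
position: [640.3, -22.8, 15.8]
ee_rot: [0.707, -0.707, 0.0, -0.0]
contact_force: [-0.2, 0.2, 0.2]
gripper_width: 85.3
```

Request:
play_rows:
  motion: [0, 0, 0, 0, 0, 0, 0, 0, 0, 0, 0, 0, 0, 0, 0, 0, 0, 0, 0, 0, 0, 0, 0, 0, 0, 0, 0, 0, 0, 0, 0, 0, 0, 0, 0]

```text
clock: 10.92
position: [640.9, -22.7, 16.7]
ee_rot: [0.707, -0.707, 0.001, -0.001]
contact_force: [-0.7, -0.3, 6.2]
gripper_width: 50.5
```

Request:
play_rows:
  motion: [0, 0, 0, 0, 0, 0, 0, 0, 0, 0, 2, 0, 0, 0, 0, 0, 0, 6, 0, 0, 0, 0, 0, 0, 10, 0, 0, 0, 0, 0, 0, 12, 0, 0, 0]

```text
clock: 11.55
position: [640.4, -22.7, 137.4]
ee_rot: [-0.707, 0.707, -0.001, 0.001]
contact_force: [0.1, -0.2, -1.0]
gripper_width: 50.7
```

Request:
play_rows:
  motion: [0, -1.5, 2.9, 0, 0, 0, 0, 0, -4, 7.7, 0, 0, 0, 0, 0, -6.5, 12.5, 0, 0, 0, 0, 0, -9, 17.3, 0, 0, 0, 0, 0, -11.5, 22, 0, 0, 0, 0]

```text
clock: 12.18
position: [523.4, 198.4, 134.8]
ee_rot: [-0.707, 0.707, 0.0, -0.0]
contact_force: [1.0, 1.1, -0.5]
gripper_width: 50.2
```

Request:
play_rows:
  motion: [0, -2.3, 4.3, 0, 0, 0, 0, 0, -3.6, 6.8, 0, 0, 0, 0, 0, -3.6, 6.8, -3, 0, 0, 0, 0, -3.6, 6.8, -6, 0, 0, 0, 0, -3.6, 6.8, -7.5, 0, 0, 0]

```text
clock: 12.8
position: [487.7, 264.3, 58.3]
ee_rot: [-0.707, 0.707, 0.0, -0.002]
contact_force: [0.1, -0.4, -0.9]
gripper_width: 50.4
```

Request:
play_rows:
  motion: [0, 0, 0, -1.5, 0, 0, 0, 0, 0, 0, -2.8, 0, 0, 0, 0, 0, 0, -3.6, 0, 0, 0, 0, 0, 0, -3.6, 0, 0, 0]

```text
clock: 13.3
position: [488.7, 265.0, 23.9]
ee_rot: [-0.707, 0.707, -0.0, -0.0]
contact_force: [-0.5, 0.5, 1.1]
gripper_width: 50.0
```

Request:
play_rows:
  motion: [80, 0, 0, 0, 0, 0, 0, 90, 0, 0, 0, 0, 0, 0, 90, 0, 0, 0, 0, 0, 0, 90, 0, 0, 0, 0, 0, 0, 90, 0, 0, 0, 0, 0, 0]

```text
clock: 13.92
position: [488.8, 265.2, 24.4]
ee_rot: [0.707, -0.707, 0.0, -0.0]
contact_force: [-1.1, -0.2, -0.5]
gripper_width: 76.8
```

Request:
play_rows:
  motion: [90, 0, 0, 2, 0, 0, 0, 90, 0, 0, 6, 0, 0, 0, 90, 0, 0, 11, 0, 0, 0, 90, 0, 0, 16, 0, 0, 0, 90, 0, 0, 18, 0, 0, 0]

```text
clock: 14.55
position: [489.9, 266.0, 208.1]
ee_rot: [0.707, -0.707, 0.0, -0.003]
contact_force: [0.5, -0.0, -0.8]
gripper_width: 77.1
```

```bash
python3 - <<'E'
from h import *
n="scene"
p,d=arm.get_image(n); ci=arm.camera_info(n)
cv2.imwrite(f"pics/{n}5.png",cv2.resize(p[80:340,100:440][:,:,::-1],None,fx=2.2,fy=2.2))
P=cloud(d,ci).reshape(-1,3)
for x,y,lo,hi in((527,-283,62,74),(490,266,48,62)):
    m=(abs(P[:,0]-x)<40)&(abs(P[:,1]-y)<40)&(P[:,2]>lo)&(P[:,2]<hi); Q=P[m]
    print(len(Q),cv2.minEnclosingCircle(Q[:,:2].astype(np.float32)),np.median(Q[:,2]))
s=arm.read_state();print(s["clock"],s["position"],s["contact_force"])
E
```

```text
351 ((527.349365234375, -282.6534423828125), 27.170673370361328) 67.6546190538929
223 ((489.671142578125, 262.59295654296875), 27.60799789428711) 53.543221394426176
14.6 [490.62917525 266.36420226 209.65984241] [1.09583194 0.196612   2.76835717]
```

View pics/scene5.png

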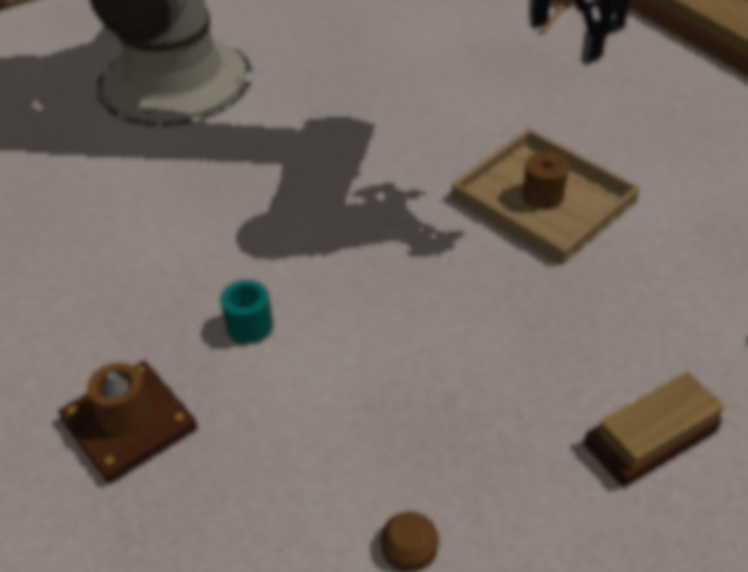

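The picture shows the wide sleeve seated on the pin at about (117,395) and the narrow one standing in the tray at about (545,180). The gripper is clear of both, so I'm handing in.

```bash
python3 -c "
from bench import arm
print(arm.job_done())"
```

```text
the job is handed in; nothing more can be done
None
```

The wide-bore brown sleeve is down over the gauge pin, and the narrow-bore sleeve is standing in the reject tray. I left the turquoise look-alike where it was. I handed the job in at about 14.6 s on the clock; no verdict was reported.

The last camera check, taken after the gripper had let go and moved up, showed:

- **Wide sleeve:** its top is at 67.7 mm in a view that reads about 2 mm low, so it is seated at the expected 70 mm. Its centre is within about 1 mm of the gauge axis, and it looks upright.
- **Narrow sleeve:** it stands near the middle of the tray, with its top at 53.5 mm in the same low-reading view, against the expected 56 mm.
- **Forces:** the readings I saw stayed below about 7 N.

- **Disagreements:** the two cameras differed by 2–4 mm, which is roughly the calibration error. The detection network put the turquoise sleeve first for the wide sleeve in the top view. I told the two apart by colour and bore size instead.

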